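# Load the thread creel in order of height

### The job

Load the thread creel: put the four spools of undyed cotton over its four spindles in order of height, the shortest on the spindle next to the wire guide eye and each one farther from the eye taller than the last, so that every thread can run straight to the eye clear above the spools in front of it. Each spool must stand upright, right down on its disc, and be let go.

Things in the scene. Friction and masses are not known exactly. Their poses are not given: they have to be found in the camera images.
- spool_short: the shortest spool: a squat cylinder of undyed cream cotton, 46 mm high, 44 mm in diameter, with pale wooden ends. A straight bore of 24 mm diameter runs through it from end to end. Starts upright on the table. Origin: centre of its underside, z up; yaw means nothing.
- spool_cone: the second shortest spool: a low cone of undyed cream cotton, 68 mm high, 50 mm in diameter at the bottom and 35 mm at the top, with grey ends. A straight bore of 24 mm diameter runs through it from end to end. Starts upright on the table. Origin: centre of its underside, z up; yaw means nothing.
- spool_tube: the second tallest spool: a straight cylinder of undyed cream cotton, 90 mm high, 40 mm in diameter, with brown cardboard ends. A straight bore of 24 mm diameter runs through it from end to end. Starts upright on the table. Origin: centre of its underside, z up; yaw means nothing.
- spool_tall: the tallest spool: a slender cone of undyed cream cotton, 112 mm high, 50 mm in diameter at the bottom and 33 mm at the top, with grey ends. A straight bore of 24 mm diameter runs through it from end to end. Starts upright on the table. Origin: centre of its underside, z up; yaw means nothing.
- spindle_1: one of four equal spindles: steel pin, 8 mm thick, round tip, on a rubber-faced wooden disc of 46 mm, clamped to the creel. Origin: on the pin's axis, 22 mm above the table; disc top (spool seat) 15 mm and pin tip 71 mm above it. z up; y along the creel: spindles 1 to 4 run from +y to -y, 62 to 78 mm apart; x across it (close the fingers along x to clear the neighbours). Fixed.
- spindle_2: like spindle_1: another of the four equal spindles, same origin, axes and sizes. Fixed.
- spindle_3: like spindle_1: another of the four equal spindles, same origin, axes and sizes. Fixed.
- spindle_4: like spindle_1: another of the four equal spindles, same origin, axes and sizes. Fixed.
- guide_eye: the creel's guide eye: a 6 mm steel wire post with a 26 mm wire ring on top, 166 mm above the table in all, on a black clamp at one end of the creel, about 62 mm beyond the nearest spindle. It may be at either end, next to spindle_1 or to spindle_4; the other end has a low stop. Origin: on the post's axis, 22 mm above the table, z up. Fixed.

How it is judged (in metres and radians):
At the end, for the whole second after the job is handed in: Counted from the spindle next to the guide eye, the 46, 68, 90 and 112 mm spools stand on the four spindles in that order: each with its axis within 12 mm of its spindle, its underside within 4 mm of the disc's top, tilted less than 0.07 rad (4 degrees), and at rest (((horizontal distance between guide_eye and spindle_1 below 0.12 m and horizontal distance between spool_short and spindle_1 below 0.012 m and z of spool_short in the frame of spindle_1 between 0.011 and 0.019 m and angle between each of spool_short, spool_cone, spool_tube, spool_tall's own z axis and vertical below 0.07 rad and horizontal distance between spool_cone and spindle_2 below 0.012 m and z of spool_cone in the frame of spindle_2 between 0.011 and 0.019 m and horizontal distance between spool_tube and spindle_3 below 0.012 m and z of spool_tube in the frame of spindle_3 between 0.011 and 0.019 m and horizontal distance between spool_tall and spindle_4 below 0.012 m and z of spool_tall in the frame of spindle_4 between 0.011 and 0.019 m) or (horizontal distance between guide_eye and spindle_4 below 0.12 m and horizontal distance between spool_short and spindle_4 below 0.012 m and z of spool_short in the frame of spindle_4 between 0.011 and 0.019 m and angle between each of spool_short, spool_cone, spool_tube, spool_tall's own z axis and vertical below 0.07 rad and horizontal distance between spool_cone and spindle_3 below 0.012 m and z of spool_cone in the frame of spindle_3 between 0.011 and 0.019 m and horizontal distance between spool_tube and spindle_2 below 0.012 m and z of spool_tube in the frame of spindle_2 between 0.011 and 0.019 m and horizontal distance between spool_tall and spindle_1 below 0.012 m and z of spool_tall in the frame of spindle_1 between 0.011 and 0.019 m)) and linear speed of each of spool_short, spool_cone, spool_tube, spool_tall below 0.02 m/s and angular speed of each of spool_short, spool_cone, spool_tube, spool_tall below 0.2 rad/s); the robot touches nothing.
It also fails if it takes over 88 s, if anything falls off the work surface, if the arm or the gripper's body presses on something with over 40 N, if the wrist force passes 120 N, or if a joint passes its speed limit or range.

### The arm

A 6-joint arm with a two-finger parallel gripper is mounted at the origin on a cart in front of the work surface, level with it; the furniture and walls round the work are solid. World frame = base frame: x ahead of the robot, y to its left, z up, the work surface at z = 0. Lengths are in mm, angles in rad, forces in N, time in s.
With the tool pointing down it reaches from about 350 to 800 mm from the base axis. Payload 7.3 kg.
Tool frame: the origin (TCP) lies on the centre line of the jaws, within the pads' length; the fingertips stand nose_length ahead of it and the grasp point (between the pads) lies 8 mm behind it (nose_length is the distance from the TCP to the fingertips, in mm); z points along the fingers, x is the direction in which the jaws open and shut, and the axes are right-handed (so a half turn about z gives the same grasp; the last joint's range is limited). The gripper opens to 85 mm and grips with 20 to 120 N. Pads are 22 mm wide; open, the fingers measure 114 mm over their backs; the gripper's body (76 mm by 85 mm) begins 54 mm behind the grasp point. The pads swing forward as they close: fully open they stand 13 mm farther back than shut.
Start: joints at [-1.379, 0.342, 1.524, -0, 1.275, -0.146], TCP at [174.014, -495.341, 242.322] pointing down, gripper open.
Joint ranges: [-2.53, 2.53], [-0.77, 2.02], [0.04, 2.7], [-1, 4.14], [0.28, 2.66], [-3.11, 3.11]. Speed limits (rad/s): [2.57, 2.57, 3.14, 3.14, 3.14, 3.14].

### API

Orientations are given as a unit quaternion [w, x, y, z].
In Python, from cell import move_to, movel, move_joints, gripper_to, pause, ik, observe, capture, Unreachable, sign_off, nose_length gives the robot as it stands. Calls block until the motion is done:
- move_to(position, orientation): joint-space move of the TCP to a pose.
- movel(position, frame=None, vel=150, threshold=None): straight line of the TCP; frame=None keeps the orientation; vel is the mean speed in mm/s. With threshold (N) it stops when the force on the tool has changed by that much, and returns True; else False.
- move_joints(angles): joint-space move.
- gripper_to(opening, effort=None): opening from 0.0 (shut) to 1.0 (fully open); effort is the grip in N (None keeps the last); returns when the fingers have stopped.
- pause(seconds).
- ik(position, orientation): joint angles nearest the present ones, or None.
- observe(): the state.
- capture(name): name is "side" or "top" or "wrist"; returns a dict with "pixels" (400x640x3 uint8, red, green, blue), "K" (3x3 intrinsics, pixels), "R" (3x3) and "t" (3): a world point X has camera coordinates R X + t. Camera axes: x right, y down, z forward; pixel columns grow to the right and rows downward; lengths in mm; the calibration is good to about 2 mm. The wrist camera is an equidistant fisheye: a pixel r from the principal point sees the ray r / f radians off the axis. A picture is of the moment at which its call begins. There is no depth.
A pose or a line that the arm cannot do raises Unreachable and nothing moves.
- sign_off(): hands the job in, once; it reports no verdict.
The state is a dict: "time": time; "joint_pos": joint angles; "joint_velocities": joint speeds; "tau": joint torques, N m; "position": TCP position; "orientation": TCP orientation; "ft_force": force on the tool from outside, world axes, zero at the start; "wrist_torque": the same for the moment, N m; "width": opening from 0.0 (shut) to 1.0 (fully open).
Only numpy, scipy, OpenCV 4.12 (cv2) and the standard library are available. Lean on these libraries where they do the work, as an engineer would, in place of code of your own. Each camera call takes 0.05 s, during which the arm holds its last target. There are 200 camera calls.

## Working session

There is one attempt and no reset: what is moved stays moved. The work goes in short steps, each a Python script; the robot and the scene stay as the last script left them, time stands still between calls to the robot, and variables do not carry over. Pictures are saved under pics/ and viewed, about 12 in all and at most 16, crops included, and the job is handed in when it is done.

```bash
ls; mkdir -p pics; python3 - <<'E'
from cell import *
import cell,cv2,numpy as np
print(cell.nose_length, observe())
for n in("top","side"):
    c=capture(n); cv2.imwrite(f"pics/{n}0.png",c["pixels"][:,:,::-1]); print(n,c["K"],c["R"],c["t"])
    np.savez(f"{n}0.npz",**{k:np.array(v) for k,v in c.items() if k in("pixels","K","R","t")})
E
```

```text
pics
11.0 {'time': 0.0, 'joint_pos': array([-1.37900262e+00,  3.42733562e-01,  1.52502226e+00, -1.67279931e-05,
        1.27539536e+00, -1.45984186e-01]), 'joint_velocities': array([-0.0012697 ,  0.00068246,  0.00107583, -0.00014107,  0.00045394,
       -0.00072016]), 'tau': array([ 1.01921007e-03, -4.33669317e+01, -2.46014500e+01, -1.21375579e-04,
        7.70113635e-03,  2.01146679e-05]), 'position': array([ 173.93038696, -494.94288487,  241.61849158]), 'orientation': array([-5.32474187e-04,  8.15902926e-01, -5.78188385e-01, -5.69024581e-04]), 'ft_force': array([ 0.89858192,  0.434509  , -0.10255025]), 'wrist_torque': array([-0.01739061,  0.00796078, -0.04687261]), 'width': 1.0004624711978722}
top [[408.43398398   0.         316.5253909 ]
 [  0.         408.43398398 197.68233572]
 [  0.           0.           1.        ]] [[-0.0278785  -0.99953025 -0.01273036]
 [-0.99491318  0.0289785  -0.09647805]
 [ 0.09680163  0.00997594 -0.9952537 ]] [175.13296397 515.1315992  853.65503605]
side [[445.0020185    0.         316.1947943 ]
 [  0.         445.0020185  209.43334926]
 [  0.           0.           1.        ]] [[ 0.99747204  0.0682525   0.01977696]
 [ 0.05325308 -0.53370776 -0.8439906 ]
 [-0.04704935  0.84291021 -0.53599323]] [-506.7680091   115.13306346  820.86222502]
```

View pics/top0.png

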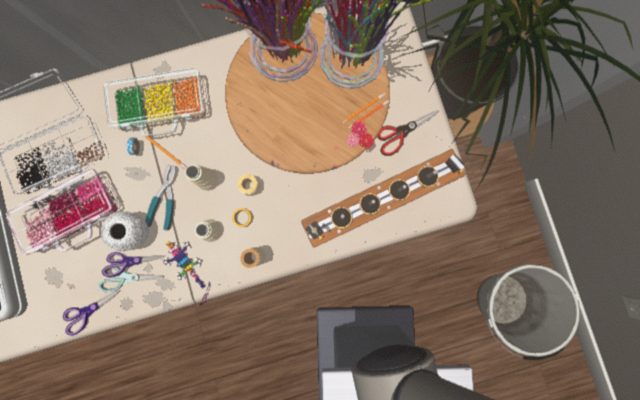

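View pics/side0.png

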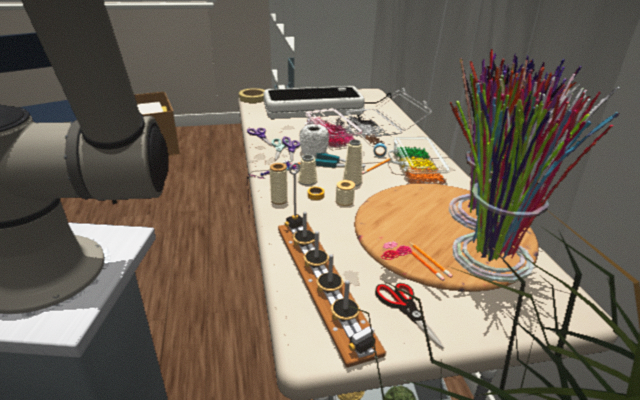

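```bash
python3 - <<'E'
import cv2
a=cv2.imread("pics/top0.png")
c=cv2.resize(a[150:275,170:330],None,fx=5,fy=4.8*5/4.8,interpolation=cv2.INTER_CUBIC)[:600]
cv2.imwrite("pics/c1.png",c)
c=cv2.resize(a[145:250,295:475],None,fx=4.4,fy=4.4,interpolation=cv2.INTER_CUBIC)
cv2.imwrite("pics/c2.png",c)
E
```

```text
(no output)
```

View pics/c1.png

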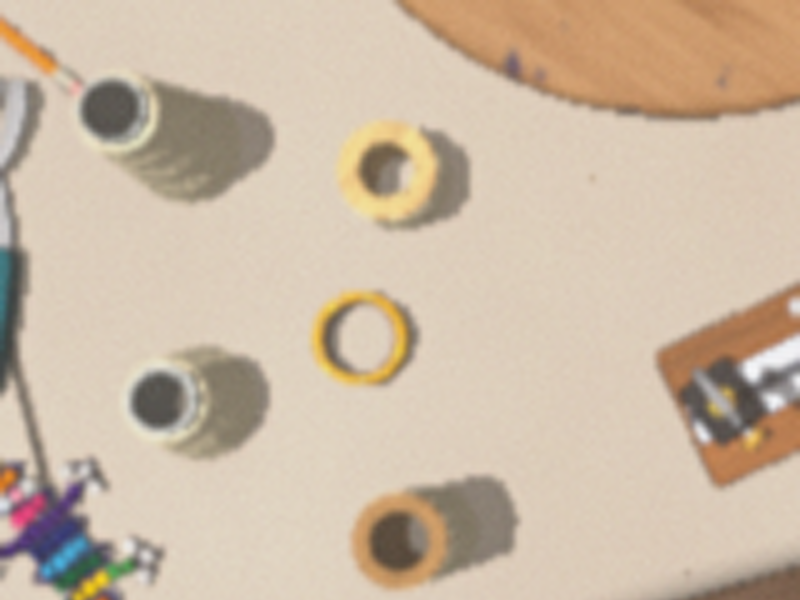

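View pics/c2.png

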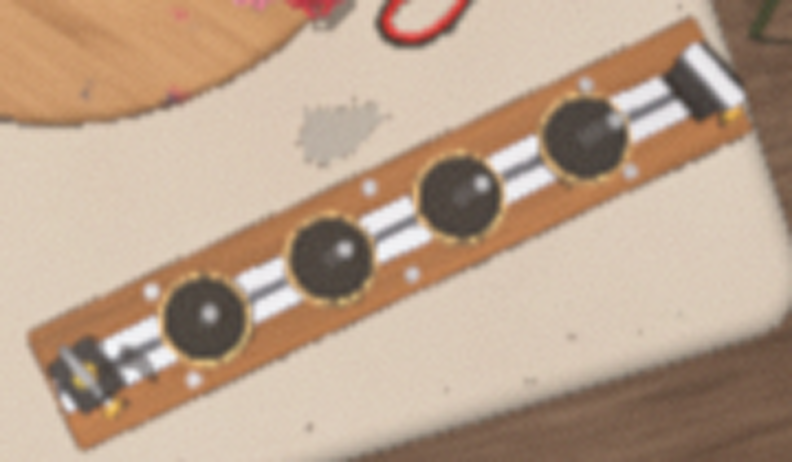

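```bash
cat > h.py <<'E'
import numpy as np, cv2
from scipy.spatial.transform import Rotation as Ro
from cell import *
def cast(c,u,v,z):
    R,t=c["R"],c["t"]; d=R.T@np.linalg.solve(c["K"],[u,v,1.]); o=-R.T@t
    return o+d*(z-o[2])/d[2]
def quat(phi):
    "tool down, jaw axis x at world angle phi"
    x=np.array([np.cos(phi),np.sin(phi),0]); z=np.array([0,0,-1.])
    q=Ro.from_matrix(np.column_stack([x,np.cross(z,x),z])).as_quat()
    return q[[3,0,1,2]]
E
python3 - <<'E'
from h import *
c=np.load("top0.npz")
S=dict(short=(388,172,46),cone=(163,399,68),tube=(400,541,90),tall=(115,112,112))
for k,(u,v,z) in S.items():
    S[k]=cast(c,(u+.5)/5+169.5,(v+.5)/5+149.5,z); print(k,S[k].round(1))
f=lambda u,v,z:cast(c,(u+.5)/4.4+294.5,(v+.5)/4.4+144.5,z)
D=np.array([f(*p,37) for p in((205,319),(331,257),(459,197),(586,137))])
T=np.array([f(*p,92) for p in((210,313),(344,248),(482,183),(617,119))])
print(D.round(1),T.round(1),np.linalg.norm(np.diff(D,axis=0),axis=1))
e=D[0]-D[3]; phi=np.arctan2(e[1],e[0])-np.pi/2; print("creel x angle",phi)
np.savez("pos.npz",D=D,T=T,phi=phi,**S)
for k,p in list(S.items())+[(i,d) for i,d in enumerate(D)]:
  for a in (phi,phi+np.pi,np.pi/2,-np.pi/2):
    for z in (40,270):
      j=ik([p[0],p[1],z],quat(a)); print(k,round(a,2),z,None if j is None else np.round(j,2))
E
```

```text
short [551.3 306.   46. ]
cone [457.6 395.2  68. ]
tube [398.4 295.   90. ]
tall [569.2 401.2 112. ]
[[476.  109.2  37. ]
 [504.2  47.6  37. ]
 [531.5 -15.3  37. ]
 [558.9 -78.   37. ]] [[476.1 109.6  92. ]
 [503.7  48.2  92. ]
 [531.4 -15.4  92. ]
 [558.8 -77.9  92. ]] [67.78173142 68.5450285  68.42789723]
creel x angle 0.41646252808618156
short 0.42 40 [ 0.39  0.74  1.44 -0.    0.96 -0.03]
short 0.42 270 [ 0.39  0.53  1.16 -0.    1.46 -0.03]
short 3.56 40 None
short 3.56 270 None
short 1.57 40 [ 0.39  0.74  1.44 -0.    0.96 -1.19]
short 1.57 270 [ 0.39  0.53  1.16 -0.    1.46 -1.19]
short -1.57 40 [ 0.39  0.74  1.44 -0.    0.96  1.96]
short -1.57 270 [ 0.39  0.53  1.16 -0.    1.46  1.96]
cone 0.42 40 [ 0.59  0.7   1.52 -0.    0.92  0.17]
cone 0.42 270 [ 0.59  0.47  1.24 -0.    1.43  0.17]
cone 3.56 40 [ 0.59  0.7   1.52 -0.    0.92 -2.97]
cone 3.56 270 [ 0.59  0.47  1.24 -0.    1.43 -2.97]
cone 1.57 40 [ 0.59  0.7   1.52 -0.    0.92 -0.99]
cone 1.57 270 [ 0.59  0.47  1.24 -0.    1.43 -0.99]
cone -1.57 40 [ 0.59  0.7   1.52 -0.    0.92  2.16]
cone -1.57 270 [ 0.59  0.47  1.24 -0.   
[... 1700 characters left out ...]
0.    1.35 -0.59]
2 3.56 40 [-0.17  0.6   1.74 -0.    0.8   2.55]
2 3.56 270 [-0.17  0.33  1.46 -0.    1.35  2.55]
2 1.57 40 [-0.17  0.6   1.74 -0.    0.8  -1.74]
2 1.57 270 [-0.17  0.33  1.46 -0.    1.35 -1.74]
2 -1.57 40 [-0.17  0.6   1.74 -0.    0.8   1.4 ]
2 -1.57 270 [-0.17  0.33  1.46 -0.    1.35  1.4 ]
3 0.42 40 [-0.27  0.64  1.65 -0.    0.85 -0.69]
3 0.42 270 [-0.27  0.4   1.37 -0.    1.38 -0.69]
3 3.56 40 [-0.27  0.64  1.65 -0.    0.85  2.45]
3 3.56 270 [-0.27  0.4   1.37 -0.    1.38  2.45]
3 1.57 40 [-0.27  0.64  1.65 -0.    0.85 -1.85]
3 1.57 270 [-0.27  0.4   1.37 -0.    1.38 -1.85]
3 -1.57 40 [-0.27  0.64  1.65 -0.    0.85  1.3 ]
3 -1.57 270 [-0.27  0.4   1.37 -0.    1.38  1.3 ]
```

```bash
cat >> h.py <<'E'
P=np.load("pos.npz"); phi=float(P["phi"])
H=dict(short=28,cone=40,tube=58,tall=75); SP=dict(short=0,cone=1,tube=2,tall=3); G=dict(short=np.pi/2)
def pick(k,look=False):
    x,y=P[k][:2]; h=H[k]; q=quat(G.get(k,phi))
    move_to([x,y,max(h+120,270)],q)
    if look: save("wrist",f"w_{k}")
    movel([x,y,h-8],vel=200)
    gripper_to(0.0,45); w=observe()["width"]
    movel([x,y,177+h],vel=200)
    s=observe(); print(k,"width",w,s["width"],"t",s["time"])
    return s["width"]>0.25
def place(k):
    x,y=((P["D"]+P["T"])/2)[SP[k]][:2]; h=H[k]
    move_to([x,y,177+h],quat(phi))
    hit=movel([x,y,h-8+97],vel=200,threshold=15)
    hit2=movel([x,y,h-8+33],vel=50,threshold=8) if not hit else None
    z=observe()["position"][2]-(h-8); print(k,hit,hit2,"bottom z",z)
    if hit or not 32<z<44: print("STOP"); return False
    gripper_to(0.85); movel([x,y,177+h],vel=250); print("t",observe()["time"]); return True
def save(n,f):
    c=capture(n); cv2.imwrite(f"pics/{f}.png",c["pixels"][:,:,::-1]); np.savez(f+".npz",**{a:np.array(c[a]) for a in("pixels","K","R","t")})
E
python3 - <<'E'
from h import *
pick("short",True); save("side","s1")
a=cv2.imread("pics/w_short.png"); b=cv2.imread("pics/s1.png")
cv2.imwrite("pics/m1.png",cv2.resize(np.vstack([a,b]),None,fx=.75,fy=.75))
E
```

```text
short width 0.5015192109184803 0.5031287685056305 t 6.2
```

View pics/m1.png

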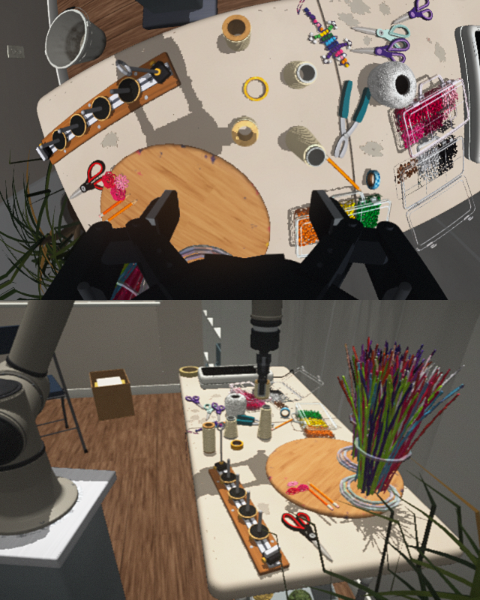

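The wrist view shows the jaws spanning the short spool. In the side view it has left the table and hangs in the gripper at about (262,385), and the eye stands at the far (+y) end. Placing it on spindle 1.

```bash
python3 - <<'E'
from h import *
ok=place("short"); save("side","s2")
if ok and pick("cone"): save("side","s3")
a=[cv2.resize(cv2.imread(f"pics/{s}.png")[90:390,220:460],None,fx=1.6,fy=1.6) for s in("s2","s3")]
cv2.imwrite("pics/m2.png",np.hstack(a))
E
```

```text
short False True bottom z 37.78974044793956
t 9.9167
cone width 0.48732986818229934 0.48304756498468865 t 13.9
```

View pics/m2.png

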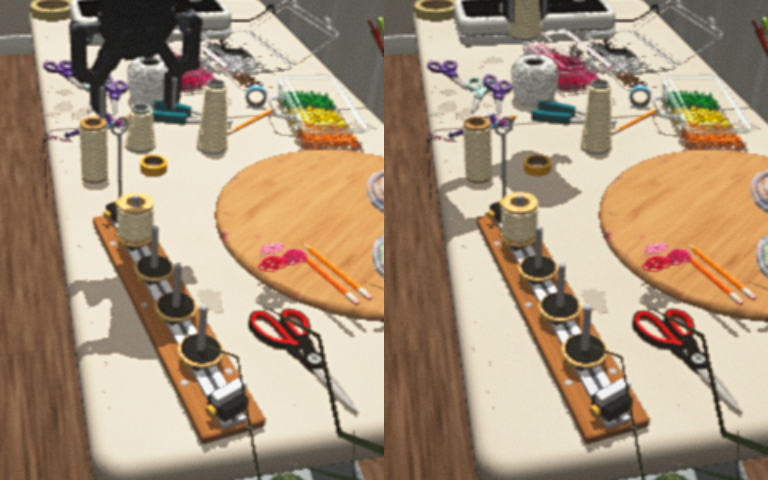

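The short spool stands upright on spindle 1, next to the eye (left half, about (135,220)). The cone is in the gripper (right half, top, about (525,15)). Continuing, with a stop if any placement is off.

```bash
python3 - <<'E'
from h import *
if place("cone") and pick("tube") and place("tube"): pick("tall")
save("side","s4"); save("top","t4")
a=cv2.resize(cv2.imread("pics/s4.png")[20:390,220:460],None,fx=1.3,fy=1.3); b=cv2.resize(cv2.imread("pics/t4.png")[130:252,300:475],None,fx=2.6,fy=2.6)
b=cv2.copyMakeBorder(b,0,a.shape[0]-b.shape[0],0,0,0); cv2.imwrite("pics/m3.png",np.hstack([a,b]))
E
```

```text
cone False True bottom z 38.35453442815317
t 18.0833
tube width 0.4578093776505338 0.4539378280935047 t 21.875
tube False True bottom z 37.7494442978162
t 25.9917
tall width 0.4504294069785431 0.44599463433590797 t 30.1917
```

View pics/m3.png

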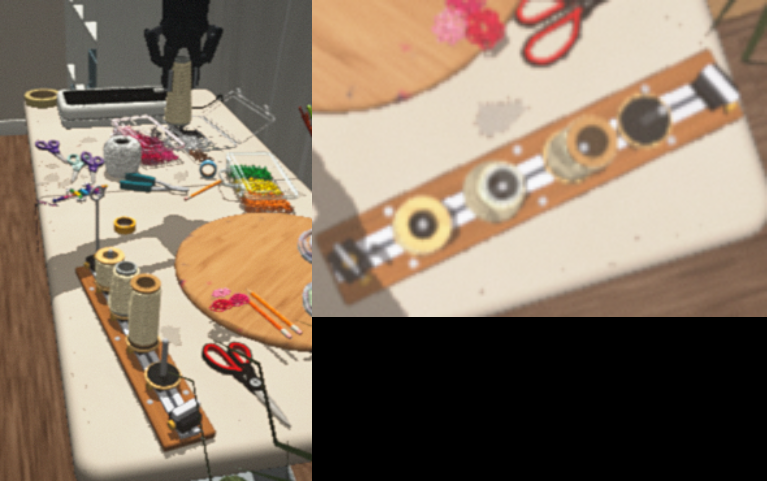

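Short, cone and tube stand on spindles 1 to 3, and the tall spool hangs straight in the jaws (left half, about (180,90)). Placing it on spindle 4.

```bash
python3 - <<'E'
from h import *
if place("tall"):
    p=observe()["position"]; move_to([p[0]-150,p[1]-200,300],quat(phi))
save("side","s5"); save("top","t5")
a=cv2.resize(cv2.imread("pics/s5.png")[150:390,240:400],None,fx=2,fy=2); b=cv2.resize(cv2.imread("pics/t5.png")[130:252,300:475],None,fx=2.6,fy=2.6)
b=cv2.copyMakeBorder(b,0,a.shape[0]-b.shape[0],0,0,0); cv2.imwrite("pics/m4.png",np.hstack([a,b]))
E
```

```text
tall False True bottom z 38.303849713428605
t 34.8833
```

View pics/m4.png

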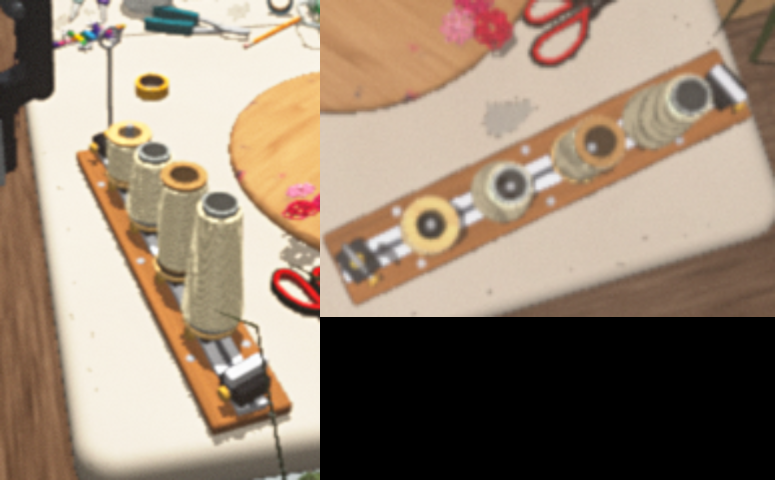

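All four stand upright on their discs, rising away from the eye, and the gripper is clear. One last tilt check from the spool tops, then I hand in.

```bash
python3 - <<'E'
from h import *
c=np.load("t5.npz"); ok=True
for i,(u,v,h) in enumerate([(111,224,46),(190,185,68),(281,145,90),(370,97,112)]):
    p=cast(c,(u+.5)/2.6+299.5,(v+.5)/2.6+129.5,37+h); d=(p-(P["D"]+P["T"])[i]/2)[:2]; print(i+1,d.round(1)); ok&=np.hypot(*d)<8
print(observe()["time"],observe()["ft_force"])
if ok: sign_off(); print("signed")
E
```

```text
1 [ 0.3 -0.4]
2 [-1.1  2. ]
3 [-3.   0.3]
4 [-0.4  2.5]
35.9833 [ 0.58457235  0.39519143 -0.3413923 ]
the job is handed in; nothing more can be done
signed
```

The creel is loaded and the job was handed in at about 36 s of the 88 s allowed. The guide eye is at the spindle_1 end, so the short, cone, tube and tall spools went on spindles 1, 2, 3 and 4 in that order.

- **Seating:** each spool met its disc with its underside reading 37.7–38.4 mm above the table, against a nominal 37 mm, and was then let go.
- **Position and tilt:** in the last top view, the centre of each spool's top was within about 3 mm of its spindle's axis. The largest offset was 3.0 mm, on the tube, which is about the calibration and pixel error. The last side view showed all four standing upright.
- **Clearance:** the gripper is well away from the creel, and the wrist force read below 1 N on each axis.

No check failed or disagreed. I did not measure the spools' speed directly.

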